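# Clamp the gas adapters and lay out the flat spanner

### The arm

A 6-joint arm with a two-finger parallel gripper is mounted at the origin on the work surface. World frame = base frame: x ahead of the robot, y to its left, z up, the work surface at z = 0. Lengths are in mm, angles in rad, forces in N, time in s.
With the tool pointing down it reaches from about 300 to 775 mm from the base axis. Payload 14.6 kg.
Tool frame: the origin (TCP) lies at the very end of the fingers, on their centre line; the grasp point (between the pads) lies 19 mm behind it; z points along the fingers, y is the line along which they close (so a half turn about z gives the same grasp; the last joint's range is limited). The gripper opens to 94 mm and grips with 3 to 60 N. Pads are 16 mm wide; open, the fingers measure 119 mm over their backs; the gripper's body (75 mm by 177 mm) begins 78 mm behind the grasp point.
Start: joints at [1.056, 0.3, 1.521, -0, 1.321, -0.067], TCP at [238.137, 495.762, 167.646] pointing down, gripper open.
Joint ranges: [-3.03, 3.03], [-0.79, 2.21], [0.23, 2.52], [-1.04, 4.18], [0, 3.07], [-2.55, 2.55]. Speed limits (rad/s): [2.22, 2.22, 2.57, 3.14, 3.14, 3.14].

### API

Orientations are given as [roll, pitch, yaw] about the fixed x, y, z axes, in that order (R = Rz(yaw) Ry(pitch) Rx(roll)).
In Python, from cell import manip, optics gives the robot as it stands.
- The arm moves only by the shell command python3 -m crank 'ROWS' [FORCE]. ROWS is JSON, a list of rows, each a list of 7 numbers: the opening in per cent of the stroke, from 0 (shut) to 100 (fully open), then the shift along the tool's x, y, z in mm, then the turn, a rotation vector about the tool's x, y, z in rad. A call has 1 to 10 rows; each row is the pose to reach, as a shift and turn from the pose commanded when the call began, along the tool's axes at that moment; what a row does not reach only later rows make up. A row lasts 1/10 s, in which the tool goes at most 50 mm and 8.59 degrees, less where a joint would pass 70% of its speed; a pose out of reach is approached as far as the arm can. A call with a gripper value outside its range is refused whole. The fingers move at their own pace and stop on an object; FORCE is the grip in N (left out, the last holds). Time passes only in rows, so rows that repeat a pose let the fingers close. It gives the time, the measured TCP pose, the force, the opening and the grip force at its end, in the units of the state.
- manip.read_state(): the state, without advancing time (a new reading comes with each control period).
- optics.camera(name): name is "side" or "top"; returns (picture, depth): 400x640x3 uint8, red, green, blue; 400x640 float32, mm along the optical axis (not along the pixel's ray), 0 where there is no reading.
- optics.calibration(name): a dict with "camera_matrix" (3x3 intrinsics, pixels), "R" (3x3) and "t" (3): a world point X has camera coordinates R X + t. Camera axes: x right, y down, z forward; pixel columns grow to the right and rows downward; lengths in mm; the calibration is good to about 2 mm. A picture is of the moment at which its call begins. calibration takes no time and is no camera call.
- manip.sign_off(): hands the job in; it is judged then, once.
The state is a dict: "clock": time; "joints": joint angles; "qd": joint speeds; "effort": joint torques, N m; "eef_pos": TCP position; "eef_rot": TCP orientation; "wrist_force": force on the tool from outside, world axes, zero at the start; "moment": the same for the moment, N m; "finger_gap": finger opening in mm; "finger_force": force on a finger pad.
Only numpy, scipy, OpenCV 4.12 (cv2) and the standard library are available. Lean on these libraries where they do the work, as an engineer would, in place of code of your own. Each camera call takes 0.05 s, during which the arm holds its last target. There are 200 camera calls.

### The job

Get ready to change the regulator: pull the sliding jaw of the holding jaws fully open, then stand every brass adapter upright in the gap, each turned so that two of its hex flats lie square to the jaws and its foot goes right down onto the bed, and push the jaw shut until it clamps them all. Then slide the thin flat spanner out over the front edge of the steel riser (the edge nearest the robot) until its handle overhangs enough to grasp, pick it up by that overhang and lay it flat inside the white tray, letting go of everything. Leave the small jar, the glass beaker and the round gauge where they stand.

Things in the scene. Friction and masses are not known exactly. Their poses are not given: they have to be found in the camera images.
- vise: low holding jaws, fixed to the bench. Origin: on the table, under the clamped line (where the axes of clamped adapters lie); y runs along the jaws, x across them away from the robot, z up. Dark bed plate 143 by 228 mm, its top 10 mm above the table, from x = -98 to +45 mm; tops of both jaws 24 mm above the table. Clamping face of the fixed far jaw: x = +18 mm.
- gap (a point): middle of the gap's floor on the clamped line (x = y = 0 of the vise, 10 mm up). The gap is 212 mm long (y from -106 to +106 mm), shut at both ends by plates as high as the jaws; four adapters fit in one row at 53 mm spacing. With the jaw fully open the gap spans x = -22 to +18 mm (middle x = -2 mm).
- jaw (a joint): sliding near jaw, metres: 0 = gap 12 mm, 0.028 = fully open, gap 40 mm (gap = 12 mm + value); it opens towards -x of the vise. Starts nearly shut. Rests on an adapter's flats at 0.024 (gap 36 mm). It stays where it is left; friction about 5 N.
- jaw_post (a point): centre of the top of the black upright post on the sliding jaw: 22 mm diameter, 45 mm tall, top 65.5 mm above the table, standing on a flat carriage whose top is 20.5 mm above the table. At jaw = 0 it lies at x = -52 mm, y = 0 in the vise frame and moves with the jaw.
- adapter0: loose brass gas adapter, 240 g, upright on the table (three or four are present, absent ones read None): hex foot 36 mm across flats (41.6 across corners), 22 mm high, round threaded stem 20 mm in diameter above it, 62 mm tall in all. Origin: centre of the underside; z up the stem. Flats face along its x axis and every 60 degrees from it. Grip it by the stem.
- adapter1: another adapter, exactly like adapter0 (may be absent)
- adapter2: another adapter, exactly like adapter0 (may be absent)
- adapter3: another adapter, exactly like adapter0 (may be absent)
- riser: low stainless steel platform, fixed: 220 mm deep (x), 180 mm wide (y), 50 mm high. Polished: the spanner slides easily on it (friction about 0.2). Origin: centre of the underside on the table. Its front edge is at x = -110 mm of its own frame, towards the robot; nothing stands below that edge.
- spanner: flat stamped dark steel spanner, about 110 g, 160 mm long and 3 mm thick, lying on the riser with its handle towards the front edge. Origin: centre of the underside, midway along; x points from the handle to the forked head. Handle 26 mm wide, from x = -80 to +45 mm, forked head 56 mm wide, from x = +32 to +80 mm. Centre of mass about x = +13 mm.
- spanner_end (a point): middle of the handle's free end (x = -80 mm of the spanner), half-way up its thickness
- spanner_head (a point): middle of the line across the fork's tips (x = +80 mm of the spanner; between the prongs, in air)
- tray: open white plastic tray, fixed: 120 mm (x) by 240 mm (y), 18 mm high, walls and floor 4 mm thick. Origin: centre of the underside, on the table.
- jar: small glass jar, not part of the job: leave alone
- gauge: round pressure gauge lying face up, not part of the job: leave alone
- beaker: small glass beaker standing on the riser, not part of the job: leave alone
Mind the look-alikes: they are no part of the job. What is shaped like the adapter3 but green or turquoise is not meant. Several things have the shape of the spanner; the one meant has the colours described above.

How it is judged (in metres and radians):
On the way, in this order (a step that is already met when the one before it is completed fails the run):
1. the sliding jaw is fully open (joint above 0.0265) (value of joint jaw above 0.0265 m), for 0.2 s.
2. every adapter present stands in the gap with its foot down on the bed (x of adapter0 in the frame of vise between -0.007 and 0.007 m and y of adapter0 in the frame of vise between -0.1 and 0.1 m and z of each of adapter0, adapter1, adapter2, adapter3 in the frame of vise below 0.0135 m and angle between each of adapter0, adapter1, adapter2, adapter3's own z axis and vertical below 0.1 rad and x of adapter1 in the frame of vise between -0.007 and 0.007 m and y of adapter1 in the frame of vise between -0.1 and 0.1 m and x of adapter2 in the frame of vise between -0.007 and 0.007 m and y of adapter2 in the frame of vise between -0.1 and 0.1 m and x of adapter3 in the frame of vise between -0.007 and 0.007 m and y of adapter3 in the frame of vise between -0.1 and 0.1 m), for 0.2 s.
3. the jaw is pushed shut on the adapters (joint below 0.0255) (all of step 2 and value of joint jaw below 0.0255 m), for 0.2 s.
4. the spanner's handle end overhangs the riser's front edge by 15 mm or more while it still lies flat on the riser (x of spanner_end in the frame of riser below -0.125 m and x of spanner in the frame of riser between -0.1 and 0.1 m and y of spanner in the frame of riser between -0.09 and 0.09 m and z of spanner in the frame of riser between 0.045 and 0.0545 m and angle between spanner's own z axis and vertical below 0.1 rad), for 0.2 s.
At the end, for the whole second after the job is handed in: Every adapter present upright in the gap (0.1 rad), underside under 3.5 mm above the bed, axis within 7 mm of the clamped line; jaw shut (joint below 0.0255); spanner flat (0.1 rad) inside the tray, both ends within its walls, underside under 10 mm above the table; all at rest (all of step 3 and x of spanner_end in the frame of tray between -0.056 and 0.056 m and y of spanner_end in the frame of tray between -0.117 and 0.117 m and x of spanner_head in the frame of tray between -0.056 and 0.056 m and y of spanner_head in the frame of tray between -0.117 and 0.117 m and z of spanner in the frame of tray below 0.01 m and angle between spanner's own z axis and vertical below 0.1 rad and linear speed of each of adapter0, adapter1, adapter2, adapter3, spanner below 0.02 m/s); the robot touches nothing.
It fails at once if the jar, the beaker or the gauge is moved more than 50 mm (distance of any of jar, gauge, beaker from where it was at the start of the episode above 0.05 m).
Of adapter0, adapter1, adapter2, adapter3 only 3 to 4 are there at a start; the rules pass over those that are not, and their reading is None.
At some moment in a run one of adapter0, adapter1, adapter2, adapter3 may be knocked a few centimetres aside while the robot is not near it.
It also fails if it takes over 210 s, if anything falls off the work surface, if the arm or the gripper's body presses on something with over 40 N, if the wrist force passes 120 N, or if a joint passes its speed limit or range.

## Working session

There is one attempt and no reset: what is moved stays moved. The work goes in short steps, Python scripts to look and compute and a shell command to move; the robot and the scene stay as the last step left them, time stands still between calls to the robot, and variables do not carry over. Pictures are saved under pics/ and viewed, at most 14 in all, crops included, and the job is handed in when it is done.

```bash
mkdir -p pics; ls; python3 - <<'E'
from cell import manip, optics
import cv2,numpy as np
print(manip.read_state())
for n in("top","side"):
    p,d=optics.camera(n); cv2.imwrite(f"pics/{n}0.png",p[:,:,::-1]); np.save(f"pics/{n}0.npy",d)
    c=optics.calibration(n); print(n,np.round(c["camera_matrix"],1).tolist(),np.round(c["R"],4).tolist(),np.round(c["t"],1).tolist())
E
```

```text
pics
{'clock': 0.0, 'joints': array([ 1.05638032e+00,  3.00450995e-01,  1.52158151e+00,  2.12493663e-05,
        1.32069105e+00, -6.65797084e-02]), 'qd': array([ 1.98313219e-03,  2.20181139e-04, -1.51798656e-03,  1.43459874e-03,
       -9.58506931e-05,  8.67197772e-04]), 'effort': array([ 5.67326606e-04, -5.31782091e+01, -3.52763557e+01,  7.09390990e-02,
        2.40193005e-02, -8.46219837e-05]), 'eef_pos': array([237.99642878, 495.50445451, 167.09719773]), 'eef_rot': array([-3.14046562e+00, -9.57767316e-05,  2.69375103e+00]), 'wrist_force': array([ 1.24624552, -0.29375862,  0.30501585]), 'moment': array([ 0.03420524, -0.05514132,  0.0480276 ]), 'finger_force': 0.0, 'finger_gap': 93.87037225434896}
top [[372.8, 0.0, 324.9], [0.0, 372.8, 202.4], [0.0, 0.0, 1.0]] [[0.0054, -1.0, 0.0067], [-0.9978, -0.0058, -0.0662], [0.0663, -0.0063, -0.9978]] [5.2, 505.4, 957.5]
side [[411.1, 0.0, 321.1], [0.0, 411.1, 200.8], [0.0, 0.0, 1.0]] [[-0.931, -0.3645, -0.0207], [-0.2018, 0.561, -0.8029], [0.3043, -0.7433, -0.5958]] [446.1, 150.9, 1190.3]
```

View pics/top0.png

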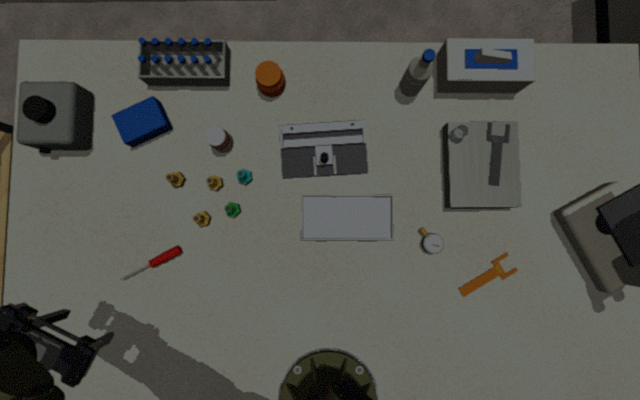

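View pics/side0.png

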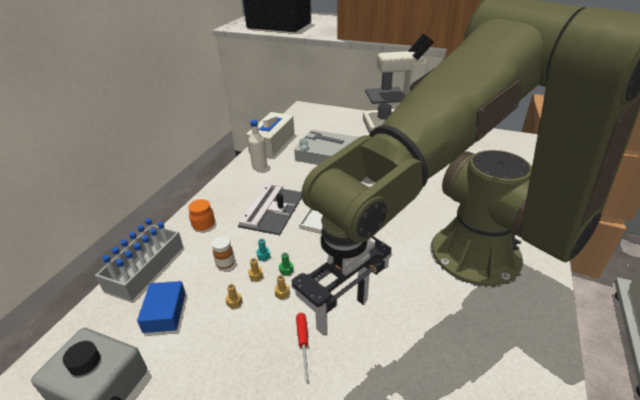

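Top view: brass adapters at about (175,179), (215,183) and (202,218). Look-alikes are turquoise (245,177) and green (233,210). The dark spanner is on the riser at (497,155). Spanner look-alikes are orange at (490,275) and a shape on the box at (495,55). The vise is at (324,150), its post at (324,157), the tray at (347,218), the jar at (220,140), the beaker at (458,132) and the gauge at (432,242). One close crop to check these choices.

```bash
cat > h.py <<'E'
import numpy as np,cv2
from cell import manip, optics
def ray(n,uv,z):
    c=optics.calibration(n);K,R,t=[np.array(c[k]) for k in("camera_matrix","R","t")]
    uv=np.atleast_2d(uv).astype(float); C=-R.T@t.ravel()
    d=(R.T@np.linalg.inv(K)@np.c_[uv,np.ones(len(uv))].T).T
    return C+d*((z-C[2])/d[:,2])[:,None]
def px(n,X):
    c=optics.calibration(n);K,R,t=[np.array(c[k]) for k in("camera_matrix","R","t")]
    p=(K@(R@np.atleast_2d(X).astype(float).T+t.reshape(3,1))).T
    return p[:,:2]/p[:,2:]
def shot(n):
    p,d=optics.camera(n); return p,d
def tool(dx,dy,yaw): # world shift -> tool shift (tool down)
    c,s=np.cos(yaw),np.sin(yaw); return dx*c+dy*s, dx*s-dy*c
E
python3 - <<'E'
import cv2,numpy as np
im=cv2.imread("pics/top0.png")
def crop(x,y,w,h,s): return cv2.resize(im[y:y+h,x:x+w],None,fx=s,fy=s,interpolation=cv2.INTER_CUBIC)
def pad(a,w,h): o=np.zeros((h,w,3),np.uint8);o[:a.shape[0],:a.shape[1]]=a;return o
A=pad(crop(160,160,100,75,4),400,300);B=pad(crop(272,112,100,75,4),400,300)
C=pad(crop(435,112,95,105,2.8),400,300);D=pad(crop(295,185,105,65,3.8),400,300)
m=np.vstack([np.hstack([A,B]),np.hstack([C,D])]);m=np.clip(m*1.5,0,255).astype(np.uint8)
cv2.imwrite("pics/crop0.png",m)
E
```

```text
(no output)
```

View pics/crop0.png

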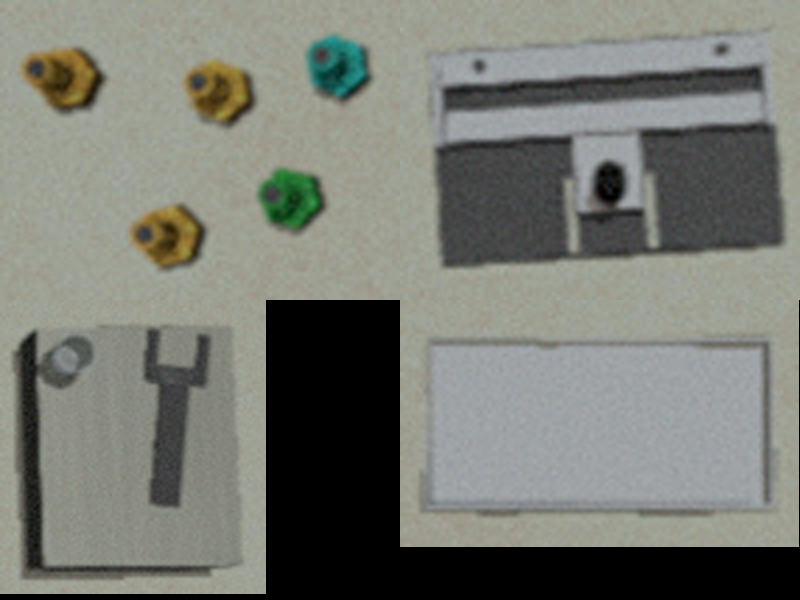

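```bash
python3 - <<'E'
from h import *
np.set_printoptions(precision=1,suppress=True)
def cp(X,Y,x0,y0,s): return (x0+(X+.5)/s-.5, y0+(Y+.5)/s-.5)
im=cv2.imread("pics/top0.png"); hsv=cv2.cvtColor(im,cv2.COLOR_BGR2HSV)
m=cv2.inRange(hsv,(10,110,40),(32,255,255)); m=cv2.morphologyEx(m,cv2.MORPH_CLOSE,np.ones((3,3)))
n,l,st,ce=cv2.connectedComponentsWithStats(m)
for i in range(1,n):
    if 50<st[i,4]<600: print("brass/orange",st[i],ce[i])
for X,Y in((37,69),(198,82),(146,234)):
    p=cp(X,Y,160,160,4); print("stemtop",p,ray("top",p,62)[0])
for X,Y in((78,80),(226,93),(176,241)): # foot hex centre approx
    p=cp(X,Y,160,160,4); print("foot",ray("top",p,20)[0])
v=lambda X,Y,z:ray("top",cp(X-400,Y,272,112,4),z)[0]
fl,fr=v(443,265,10),v(782,243,10); bl,br=v(430,52,24),v(768,32,24)
print("bed front",fl,fr,np.linalg.norm(fl-fr),"back",bl,br,np.linalg.norm(bl-br))
jl,jr=v(444,108,24),v(764,88,24);print("sliding jaw far edge",jl,jr); 
f1,f2=v(444,88,24),v(764,66,24);print("fixed jaw face",f1,f2)
print("post",v(609,178,65.5))
r=lambda X,Y,z:ray("top",cp(X,Y-300,435,112,2.8),z)[0]
print("riser FL,FR,BL,BR",r(43,568,50),r(241,566,50),r(37,328,50),r(232,326,50))
print("spanner end L,R, fork tips",r(151,503,53),r(179,507,53),r(146,331,53),r(209,337,53),"slot bottom",r(162,366,53),r(194,370,53))
print("beaker",r(67,360,50))
t=lambda X,Y,z:ray("top",cp(X-400,Y-300,295,185,3.8),z)[0]
print("tray",t(428,340,18),t(769,340,18),t(428,508,18),t(773,508,18))
E
```

```text
brass/orange [166 172  18  15 177] [175.6 178.8]
brass/orange [207 175  16  15 160] [214.6 182.2]
brass/orange [193 212  17  14 169] [201.8 218.5]
stemtop (168.875, 176.875) [563.9 398.1  62. ]
stemtop (209.125, 180.125) [556.4 297.7  62. ]
stemtop (196.125, 218.125) [461.4 327.4  62. ]
foot [562.4 388.6  20. ]
foot [554.5 292.1  20. ]
foot [457.9 322.1  20. ]
bed front [570.  120.7  10. ] [ 586.1 -103.3   10. ] 224.57336477726713 back [709.  129.5  24. ] [724.  -92.7  24. ] 222.7256479363744
sliding jaw far edge [671.8 119.9  24. ] [686.5 -90.   24. ]
fixed jaw face [685.1 120.1  24. ] [701.2 -90.   24. ]
post [618.2  11.6  65.5]
riser FL,FR,BL,BR [ 492.3 -308.    50. ] [ 495.2 -487.3   50. ] [ 712.6 -306.2   50. ] [ 715.7 -485.6   50. ]
spanner end L,R, fork tips [ 551.6 -405.8   53. ] [ 548.1 -431.1   53. ] [ 709.6 -405.    53. ] [ 704.5 -462.6   53. ] slot bottom [ 677.3 -418.8   53. ] [ 673.8 -448.    53. ]
beaker [ 683.  -333.2   50. ]
tray [523.9  68.   18. ] [ 525.3 -166.6   18. ] [408.9  67.   18. ] [ 410.1 -168.6   18. ]
```

Crop: three brass adapters, with green and turquoise excluded. The vise is turned about 0.07 rad with its post at px (324,156). The spanner is on the riser with its fork away from the robot, and the beaker is left of the fork. Positions fit the given sizes to within about 2%. First reach is to the post.

```bash
cat >> h.py <<'E'
def go(x,y,z,yaw):
    s=manip.read_state(); p=s["eef_pos"]; r=s["eef_rot"]; from scipy.spatial.transform import Rotation as Ro
    R=Ro.from_euler("xyz",r); G=Ro.from_euler("xyz",[np.pi,0,yaw])
    d=R.inv().apply(np.array([x,y,z])-p); w=(R.inv()*G).as_rotvec()
    print("t%.1f pos"%s["clock"],np.round(p,1),"yaw %.3f"%r[2],"gap %.1f"%s["finger_gap"],"F",np.round(s["wrist_force"],1),"| shift",np.round(d,1),"turn",np.round(w,3))
E
python3 -m crank '[[100,-554,-271,0,0,0,-0.518],[100,-554,-271,0,0,0,-0.518],[100,-554,-271,0,0,0,-0.518],[100,-554,-271,0,0,0,-0.518],[100,-554,-271,0,0,0,-0.518],[100,-554,-271,0,0,0,-0.518],[100,-554,-271,0,0,0,-0.518],[100,-554,-271,0,0,0,-0.518],[100,-554,-271,0,0,0,-0.518],[100,-554,-271,0,0,0,-0.518]]'
python3 -c "
from h import *
go(620,11,100,3.212)"
```

```text
clock: 1.1
eef_pos: [540.4, 112.1, 167.5]
eef_rot: [3.142, -0.0, -3.071]
wrist_force: [-0.1, 1.2, 0.4]
finger_gap: 94.0
finger_force: 0.0
t1.1 pos [540.4 112.1 167.5] yaw -3.071 gap 94.0 F [-0.1  1.2  0.4] | shift [ -72.3 -106.4   67.5] turn [ 0. -0. -0.]
```

```bash
python3 -m crank '[[70,-72,-106,40,0,0,0],[60,-72,-106,67,0,0,0],[60,-72,-106,67,0,0,0],[60,-72,-106,67,0,0,0],[60,-72,-106,100,0,0,0],[60,-72,-106,137,0,0,0],[60,-72,-106,137,0,0,0]]'
python3 -m crank '[[10,0,0,0,0,0,0],[10,0,0,0,0,0,0],[10,0,0,0,0,0,0],[10,0,0,0,0,0,0],[10,0,0,0,0,0,0],[10,0,0,0,0,0,0],[10,0,0,0,0,0,0],[10,0,0,0,0,0,0]]' 15
python3 -c "
from h import *
go(620,11,30,3.212)
p,d=shot('top');cv2.imwrite('pics/t1.png',p[:,:,::-1])"
```

```text
clock: 1.8
eef_pos: [615.9, 13.9, 26.4]
eef_rot: [3.141, -0.008, -3.071]
wrist_force: [-0.7, -0.1, 0.4]
finger_gap: 56.5
finger_force: 0.0
clock: 2.6
eef_pos: [618.8, 13.4, 30.7]
eef_rot: [3.142, -0.0, -3.071]
wrist_force: [-0.7, -0.0, 0.2]
finger_gap: 9.5
finger_force: 0.0
t2.6 pos [618.8  13.4  30.7] yaw -3.071 gap 9.5 F [-0.7 -0.   0.2] | shift [-1.  -2.4  0.7] turn [ 0. -0. -0.]
```

```bash
python3 -c "
from h import *
p,d=shot('side');q=p[:,:,::-1]
cv2.imwrite('pics/s1.png',cv2.convertScaleAbs(cv2.resize(q[150:260,200:350],None,fx=5,fy=5,interpolation=3),alpha=1.5))
for X in([618,11.6,65.5],[621,11,20.5],[675,15,10],[618.8,13.4,30.7]): print(px('side',X))"
```

```text
[[279.46668191 194.62303869]]
[[279.83366575 205.39402277]]
[[265.0652069  205.26162515]]
[[279.86561889 203.4754095 ]]
```

View pics/s1.png

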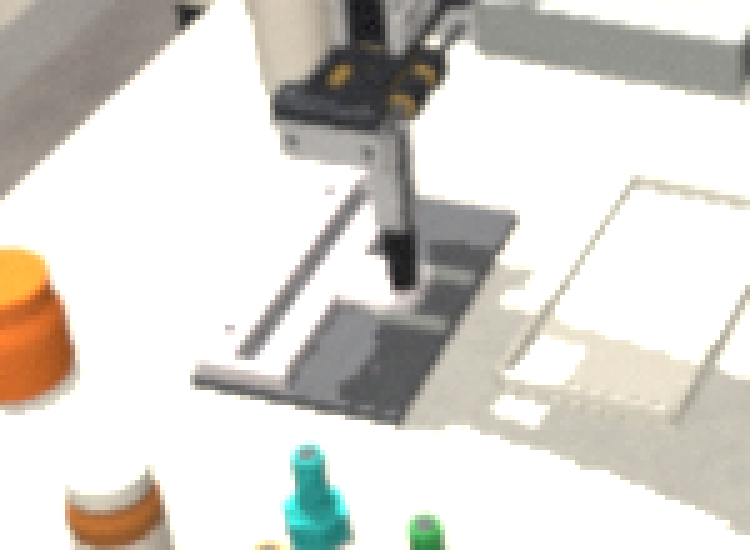

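```bash
python3 -c "
from h import *
np.set_printoptions(precision=0,suppress=True,linewidth=200)
D=np.load('pics/top0.npy')
c=optics.calibration('top');K,R,t=[np.array(c[k]) for k in('camera_matrix','R','t')]
print('C',-R.T@t)
for v in range(146,172):
  u=324;z=D[v,u]
  X=R.T@(np.linalg.inv(K)@np.array([u,v,1.])*z-t)
  print(v,X, end='; ')
"
```

```text
C [441.  14. 989.]
146 [654.  11.  20.]; 147 [651.  11.  22.]; 148 [649.  11.  19.]; 149 [645.  11.  22.]; 150 [644.  11.  17.]; 151 [640.  11.  23.]; 152 [629.  11.  64.]; 153 [626.  11.  64.]; 154 [624.  11.  63.]; 155 [621.  11.  63.]; 156 [619.  11.  65.]; 157 [616.  11.  68.]; 158 [613.  11.  66.]; 159 [610.  11.  71.]; 160 [608.  11.  68.]; 161 [608.  11.  55.]; 162 [607.  11.  42.]; 163 [608.  11.  22.]; 164 [606.  11.  18.]; 165 [605.  11.   9.]; 166 [602.  11.  10.]; 167 [600.  11.   9.]; 168 [597.  11.   9.]; 169 [594.  11.  14.]; 170 [592.  11.  10.]; 171 [589.  11.  11.];
```

```bash
python3 -m crank '[[60,0,0,0,0,0,0],[60,0,0,0,0,0,0],[60,0,0,0,0,0,0],[60,0,0,0,0,0,0],[60,0,0,-50,0,0,0],[60,0,0,-100,0,0,0],[60,50,0,-120,0,0,0],[60,100,0,-120,0,0,0],[60,150,0,-120,0,0,0],[60,150,0,-120,0,0,0]]'
python3 -c "
from h import *
np.set_printoptions(precision=0,suppress=True,linewidth=200)
go(620,11,30,3.212)
q,D=shot('top')
c=optics.calibration('top');K,R,t=[np.array(c[k]) for k in('camera_matrix','R','t')]
for v in range(128,166):
  u=324;z=D[v,u]
  X=R.T@(np.linalg.inv(K)@np.array([u,v,1.])*z-t)
  print(v,X, end='; ')
p,d=shot('side')
a=cv2.resize(q[110:200,260:390],(780,540),interpolation=3)[:300];b=cv2.resize(p[170:230,220:350],(650,300),interpolation=3)
o=np.zeros((600,780,3),np.uint8);o[:300]=a;o[300:,:650]=b
cv2.imwrite('pics/s2.png',o[:,:,::-1])"
```

```text
clock: 3.7
eef_pos: [464.6, 2.8, 150.4]
eef_rot: [3.141, -0.002, -3.072]
wrist_force: [0.2, 0.3, 0.1]
finger_gap: 56.6
finger_force: 0.0
t3.7 pos [465.   3. 150.] yaw -3.072 gap 56.6 F [0. 0. 0.] | shift [-156.   -3.  120.] turn [ 0. -0. -0.]
128 [700.  12.  26.]; 129 [698.  12.  25.]; 130 [695.  12.  25.]; 131 [695.  12.  16.]; 132 [694.  11.   8.]; 133 [691.  11.  11.]; 134 [688.  11.  12.]; 135 [686.  11.   8.]; 136 [683.  11.   9.]; 137 [680.  11.  11.]; 138 [674.  11.  25.]; 139 [672.  11.  23.]; 140 [668.  11.  27.]; 141 [666.  11.  24.]; 142 [663.  11.  27.]; 143 [661.  11.  22.]; 144 [658.  11.  25.]; 145 [656.  11.  23.]; 146 [653.  11.  22.]; 147 [652.  11.  16.]; 148 [648.  11.  20.]; 149 [646.  11.  21.]; 150 [644.  11.  16.]; 151 [640.  11.  20.]; 152 [629.  11.  66.]; 153 [626.  11.  65.]; 154 [623.  11.  67.]; 155 [621.  11.  67.]; 156 [619.  11.  64.]; 157 [616.  11.  65.]; 158 [613.  11.  66.]; 159 [611.  11.  66.]; 160 [609.  11.  61.]; 161 [608.  11.  54.]; 162 [608.  11.  39.]; 163 [609.  11.  21.]; 164 [606.  11.  19.]; 165 [605.  11.   9.];
```

View pics/s2.png

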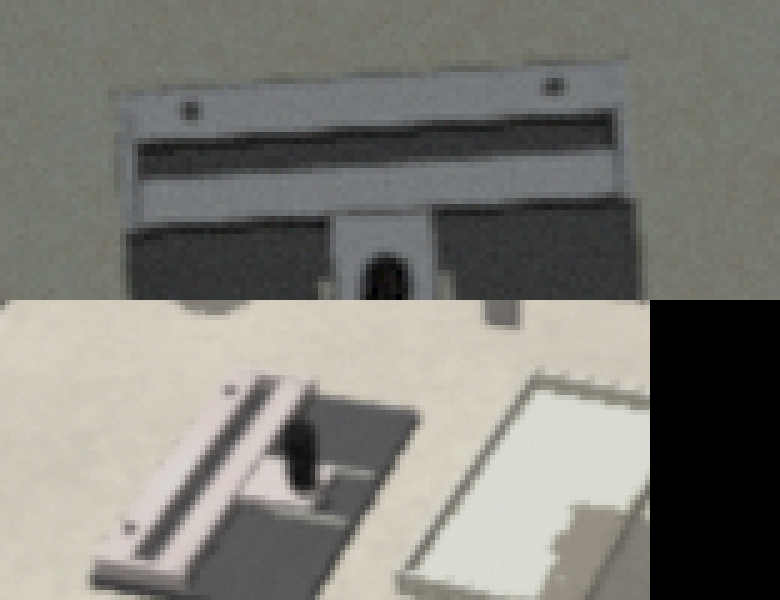

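```bash
python3 -m crank '[[60,-50,0,0,0,0,0],[60,-100,0,0,0,0,0],[60,-150,0,0,0,0,0],[60,-153,0,0,0,0,0],[60,-153,0,50,0,0,0],[60,-153,0,100,0,0,0],[60,-153,0,120,0,0,0],[60,-153,0,120,0,0,0],[60,-153,0,120,0,0,0]]'
python3 -c "
from h import *
go(620,11,30,3.212)
p,d=shot('side'); q,D=shot('top'); np.save('pics/s3d.npy',d)
a=cv2.resize(p[110:230,220:350],(650,600),interpolation=3)
cv2.imwrite('pics/s3.png',a[:,:,::-1])"
```

```text
clock: 4.7
eef_pos: [622.8, 13.6, 31.5]
eef_rot: [-3.141, 0.001, -3.071]
wrist_force: [-0.3, 1.0, 1.0]
finger_gap: 56.2
finger_force: 0.0
t4.7 pos [622.8  13.6  31.5] yaw -3.071 gap 56.2 F [-0.3  1.   1. ] | shift [ 2.9 -2.4  1.5] turn [-0.     0.001 -0.   ]
```

View pics/s3.png

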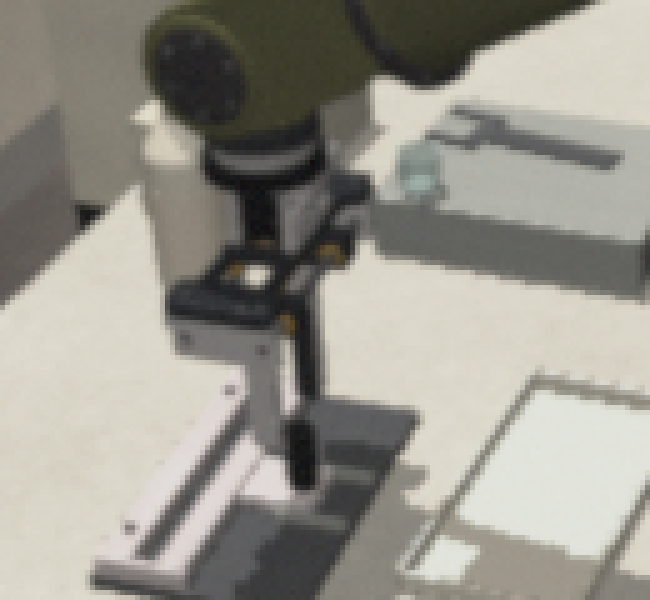

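```bash
python3 -c "
from h import *
np.set_printoptions(precision=1,suppress=True)
print(px('side',[622.8,13.6+28,31.5]),px('side',[622.8,13.6-28,31.5]),px('side',[618,11,65]))
print('finger tip rays',ray('side',(273.5,201),31),ray('side',(282,191),31))
d=np.load('pics/s3d.npy')
c=optics.calibration('side');K,R,t=[np.array(c[k]) for k in('camera_matrix','R','t')]
for u,v in((273,188),(273,194),(273,198),(271,198),(281,182),(281,188),(280,200),(280,205),(262,178)):
  print(u,v,R.T@(np.linalg.inv(K)@np.array([u,v,1.])*d[v,u]-t))
"
```

```text
[[274.9 208. ]] [[282.4 198.3]] [[279.6 194.6]]
finger tip rays [[644.5   8.6  31. ]] [[643.  -52.9  31. ]]
273 188 [612.4  57.5 123. ]
273 194 [617.1  53.6  96.6]
273 198 [618.3  54.1  81.2]
271 198 [624.7  55.5  80.6]
281 182 [622.1 -14.   97.6]
281 188 [623.  -11.8  75.1]
280 200 [613.   20.5  51.3]
280 205 [612.2  25.3  34.6]
262 178 [622.7  96.4 181.6]
```

```bash
python3 -c "
from h import *
np.set_printoptions(precision=0,suppress=True)
c=optics.calibration('side');K,R,t=[np.array(c[k]) for k in('camera_matrix','R','t')]
d=np.load('pics/s3d.npy');e=np.load('pics/side0.npy')
f=lambda d,u,v:R.T@(np.linalg.inv(K)@np.array([u,v,1.])*d[v,u]-t)
for v in range(192,214): print(v,f(d,272,v),f(d,274,v))
print('start'); 
for v in range(308,336,2): print(v,f(e,321,v))
for v in range(284,316,3): print(v,f(e,363,v))
"
```

```text
192 [620.  54. 104.] [612.  55. 107.]
193 [620.  54. 100.] [611.  58. 105.]
194 [620.  54.  96.] [613.  55.  98.]
195 [621.  53.  92.] [612.  57.  96.]
196 [623.  50.  85.] [614.  54.  90.]
197 [623.  52.  82.] [612.  58.  89.]
198 [622.  54.  80.] [616.  53.  81.]
199 [659.  -8.  24.] [621.  44.  70.]
200 [655.  -0.  26.] [657. -17.  14.]
201 [656.  -1.  21.] [651.  -5.  20.]
202 [653.   4.  21.] [646.   3.  22.]
203 [650.  10.  22.] [644.   9.  23.]
204 [647.  16.  23.] [641.  13.  23.]
205 [646.  18.  21.] [640.  16.  20.]
206 [643.  24.  21.] [636.  23.  23.]
207 [642.  27.  20.] [635.  26.  21.]
208 [639.  33.  21.] [631.  33.  23.]
209 [637.  37.  20.] [629.  37.  22.]
210 [637.  37.  16.] [631.  36.  17.]
211 [636.  40.  14.] [630.  37.  13.]
212 [636.  40.  10.] [629.  40.  12.]
213 [635.  43.   8.] [627.  44.  12.]
start
308 [243. 586. 331.]
310 [242. 587. 328.]
312 [244. 582. 317.]
314 [245. 580. 308.]
316 [245. 581. 305.]
318 [258. 552. 258.]
320 [258. 552. 253.]
322 [257. 553. 249.]
324 [258. 551. 241.]
326 [258. 552. 236.]
328 [259. 550. 228.]
330 [259. 551. 224.]
332 [259. 552. 219.]
334 [ 83. 963. 840.]
284 [211. 457. 263.]
287 [211. 456. 254.]
290 [211. 455. 245.]
293 [210. 458. 240.]
296 [210. 458. 231.]
299 [210. 456. 221.]
302 [209. 457. 213.]
305 [249. 295.   1.]
308 [247. 304.   0.]
311 [244. 311.  -1.]
314 [241. 322.   2.]
```

The side depth shows the finger tips ending about 45 mm above the reported TCP: z≈76 here against 31, and z≈215 at the start against 167. That is why the fingers closed above the post. I'll descend gently with that offset and watch the force.

```bash
python3 -m crank '[[60,3,-2,15,0,0,0],[60,3,-2,30,0,0,0],[60,3,-2,40,0,0,0],[60,3,-2,40,0,0,0],[60,3,-2,40,0,0,0]]'
python3 -m crank '[[10,0,0,0,0,0,0],[10,0,0,0,0,0,0],[10,0,0,0,0,0,0],[10,0,0,0,0,0,0],[10,0,0,0,0,0,0],[10,0,0,0,0,0,0],[10,0,0,0,0,0,0],[10,0,0,0,0,0,0]]' 15
python3 -c "
from h import *
np.set_printoptions(precision=0,suppress=True)
go(620,11,30,3.212)
p,d=shot('side')
c=optics.calibration('side');K,R,t=[np.array(c[k]) for k in('camera_matrix','R','t')]
f=lambda d,u,v:R.T@(np.linalg.inv(K)@np.array([u,v,1.])*d[v,u]-t)
for v in range(194,213,2): print(v,f(d,276,v),f(d,279,v),f(d,282,v))
"
```

```text
clock: 5.3
eef_pos: [619.2, 11.4, -9.0]
eef_rot: [-3.142, 0.0, -3.071]
wrist_force: [0.2, 0.6, -0.0]
finger_gap: 56.4
finger_force: 0.0
clock: 6.1
eef_pos: [618.9, 13.5, -9.2]
eef_rot: [3.139, 0.0, -3.071]
wrist_force: [-0.6, 13.9, 1.5]
finger_gap: 21.8
finger_force: 15.0
t6.1 pos [619.  14.  -9.] yaw -3.071 gap 21.8 F [-1. 14.  2.] | shift [ -1.  -2. -39.] turn [0. 0. 0.]
194 [585.  92. 130.] [606.  36.  87.] [611.   7.  67.]
196 [617.  37.  77.] [607.  35.  79.] [607.  16.  66.]
198 [617.  38.  70.] [608.  34.  70.] [608.  15.  57.]
200 [620.  34.  59.] [606.  39.  66.] [605.  22.  54.]
202 [619.  37.  53.] [609.  36.  55.] [608.  17.  42.]
204 [620.  36.  44.] [610.  34.  45.] [610.  15.  32.]
206 [633.  15.  18.] [610.  36.  39.] [608.  21.  29.]
208 [626.  29.  21.] [616.  27.  22.] [608.  22.  21.]
210 [622.  38.  21.] [612.  36.  22.] [602.  34.  23.]
212 [618.  46.  19.] [609.  42.  19.] [601.  37.  17.]
```

```bash
python3 -m crank '[[10,7,2,0,0,0,0],[10,14,2,0,0,0,0],[10,21,2,0,0,0,0],[10,26,2,0,0,0,0],[10,28,2,0,0,0,0],[10,29,2,0,0,0,0],[10,29,2,0,0,0,0],[10,29,2,0,0,0,0],[10,29,2,0,0,0,0]]' 30
python3 -c "
from h import *
go(620,11,30,3.212)"
```

```text
clock: 7.05
eef_pos: [592.8, 11.6, -8.8]
eef_rot: [-3.141, 0.007, -3.071]
wrist_force: [21.3, 2.4, -10.4]
finger_gap: 21.8
finger_force: 30.0
t7.0 pos [592.8  11.6  -8.8] yaw -3.071 gap 21.8 F [ 21.3   2.4 -10.4] | shift [-27.4  -2.5 -38.6] turn [-0.     0.007 -0.   ]
```

```bash
python3 -m crank '[[60,25,2,0,0,0,0],[60,25,2,0,0,0,0],[60,25,2,0,0,0,0],[60,25,2,-50,0,0,0],[60,25,2,-100,0,0,0],[60,25,2,-100,0,0,0]]' 
cat > hexa.py <<'E'
from h import *
im=np.mean([shot('top')[0].astype(np.float32) for _ in range(8)],0)
side=np.mean([shot('side')[0].astype(np.float32) for _ in range(8)],0)
np.save('pics/avt.npy',im); np.save('pics/avs.npy',side)
b=im[:,:,::-1].astype(np.uint8)
hsv=cv2.cvtColor(b,cv2.COLOR_BGR2HSV)
m=cv2.inRange(hsv,(10,110,40),(32,255,255)); m=cv2.morphologyEx(m,cv2.MORPH_CLOSE,np.ones((3,3)))
n,l,st,ce=cv2.connectedComponentsWithStats(m)
g=cv2.GaussianBlur(im,(0,0),0.8); tiles=[]
sat=(g.max(2)-g.min(2)) 
for i in range(1,n):
    if not(50<st[i,4]<600 and 150<ce[i,0]<260): continue
    S=cv2.resize(sat[int(ce[i,1])-14:int(ce[i,1])+15,int(ce[i,0])-14:int(ce[i,0])+15],None,fx=4,fy=4,interpolation=3)
    S=cv2.GaussianBlur(S,(0,0),2)
    gx,gy=cv2.Sobel(S,5,1,0),cv2.Sobel(S,5,0,1); mag=np.hypot(gx,gy)
    # foot part only: far from stem (stem leans away from image centre -> left), use pixels on right half
    yy,xx=np.mgrid[:S.shape[0],:S.shape[1]]; c=S.shape[0]/2+2
    for lab,sel in(("right",xx>c),("all",xx>0),("notleft",xx>c-14)):
        a=np.arctan2(gy,gx); w=mag*mag*sel; z=(w*np.exp(6j*a)).sum()/w.sum()
        print(ce[i].round(1),lab,"flat normal img angle mod60 %.1f deg, coherence %.2f"%(np.degrees(np.angle(z))/6,abs(z)))
    t=im[int(ce[i,1])-13:int(ce[i,1])+13,int(ce[i,0])-13:int(ce[i,0])+13]; 
    s0=px('side',np.r_[ray('top',ce[i],25)[0]])[0].astype(int); t2=side[s0[1]-16:s0[1]+14,s0[0]-15:s0[0]+15]
    tiles.append(np.vstack([cv2.resize(t,(260,260),interpolation=3),cv2.resize(t2,(260,260),interpolation=3)]))
cv2.imwrite('pics/hex1.png',np.clip(np.hstack(tiles)[:,:,::-1]*1.4,0,255).astype(np.uint8))
E
python3 hexa.py
```

```text
clock: 7.65
eef_pos: [568.8, 11.4, 97.6]
eef_rot: [-3.14, 0.011, -3.071]
wrist_force: [1.0, 0.9, 0.1]
finger_gap: 56.3
finger_force: 0.0
[223.7 142.6] right flat normal img angle mod60 -23.9 deg, coherence 0.03
[223.7 142.6] all flat normal img angle mod60 13.2 deg, coherence 0.02
[223.7 142.6] notleft flat normal img angle mod60 -3.4 deg, coherence 0.08
[175.5 178.8] right flat normal img angle mod60 25.0 deg, coherence 0.34
[175.5 178.8] all flat normal img angle mod60 22.3 deg, coherence 0.33
[175.5 178.8] notleft flat normal img angle mod60 25.5 deg, coherence 0.35
[214.8 182.4] right flat normal img angle mod60 -9.9 deg, coherence 0.41
[214.8 182.4] all flat normal img angle mod60 -9.9 deg, coherence 0.29
[214.8 182.4] notleft flat normal img angle mod60 -10.7 deg, coherence 0.34
[201.9 218.5] right flat normal img angle mod60 15.4 deg, coherence 0.43
[201.9 218.5] all flat normal img angle mod60 13.5 deg, coherence 0.33
[201.9 218.5] notleft flat normal img angle mod60 15.6 deg, coherence 0.42
```

View pics/hex1.png

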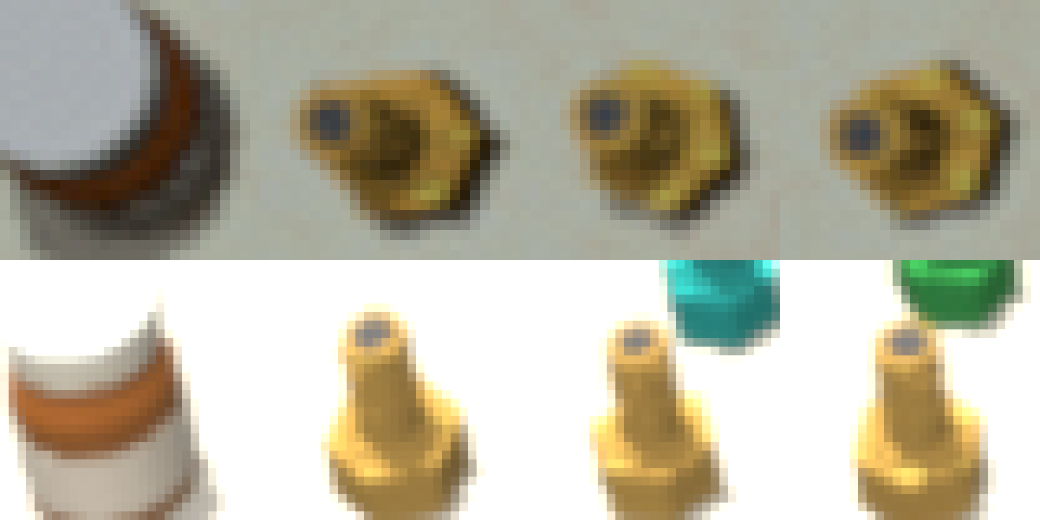

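Three brass adapters, flat normals mod 60°: A (175,179) about +5° in world, B (215,182) about −20°, C (202,218) about +15°. The vise needs +4°. The gap middle in robot coordinates decides the fit, so I'll probe both faces with closed fingers.

```bash
python3 -c "
from h import *
go(669,47,60,3.212)"
```

```text
t8.4 pos [564.8  11.5  90.6] yaw -3.071 gap 56.4 F [-1.1  0.2 -0.3] | shift [-106.4   28.1   30.6] turn [-0. -0. -0.]
```

```bash
python3 -m crank '[[0,-50,28,0,0,0,0],[0,-100,28,30,0,0,0],[0,-106,28,50,0,0,0],[0,-106,28,80,0,0,0],[0,-106,28,100,0,0,0],[0,-106,28,112,0,0,0],[0,-106,28,120,0,0,0],[0,-106,28,120,0,0,0],[0,-106,28,120,0,0,0]]'
python3 -m crank '[[0,-4,0,0,0,0,0],[0,-8,0,0,0,0,0],[0,-10,0,0,0,0,0],[0,-12,0,0,0,0,0],[0,-12,0,0,0,0,0]]'
```

```text
clock: 9.35
eef_pos: [669.7, 46.9, -27.5]
eef_rot: [-3.141, 0.003, -3.071]
wrist_force: [0.0, -0.2, 5.3]
finger_gap: 0.5
finger_force: 2.6
clock: 9.85
eef_pos: [680.9, 47.7, -27.5]
eef_rot: [-3.141, 0.001, -3.071]
wrist_force: [-6.1, -1.0, 9.3]
finger_gap: 0.4
finger_force: 5.1
```

```bash
python3 -c "
from h import *
np.set_printoptions(precision=0,suppress=True)
p,d=shot('side')
c=optics.calibration('side');K,R,t=[np.array(c[k]) for k in('camera_matrix','R','t')]
f=lambda d,u,v:R.T@(np.linalg.inv(K)@np.array([u,v,1.])*d[v,u]-t)
a=cv2.resize(p[160:240,210:330],(780,520),interpolation=3)
cv2.imwrite('pics/s4.png',a[:,:,::-1])
for v in range(190,222,2): print(v,f(d,257,v),f(d,260,v))
print(px('side',[680.9,47.7,10]),px('side',[680.9,47.7,24]))
"
```

```text
190 [649.  90. 128.] [652.  70. 115.]
192 [645.  99. 128.] [670.  43.  84.]
194 [671.  60.  88.] [668.  47.  80.]
196 [670.  63.  82.] [670.  46.  71.]
198 [672.  62.  74.] [674.  42.  59.]
200 [675.  59.  63.] [668.  52.  60.]
202 [672.  65.  60.] [669.  52.  51.]
204 [675.  62.  48.] [670.  53.  44.]
206 [677.  61.  39.] [667.  58.  40.]
208 [678.  61.  31.] [670.  55.  29.]
210 [678.  62.  23.] [670.  57.  21.]
212 [681.  59.  12.] [671.  57.  13.]
214 [678.  66.  10.] [669.  62.  10.]
216 [672.  77.  12.] [663.  74.  11.]
218 [667.  86.  11.] [656.  85.  13.]
220 [662.  94.  11.] [642. 108.  27.]
[[259. 211.]] [[258. 207.]]
```

View pics/s4.png

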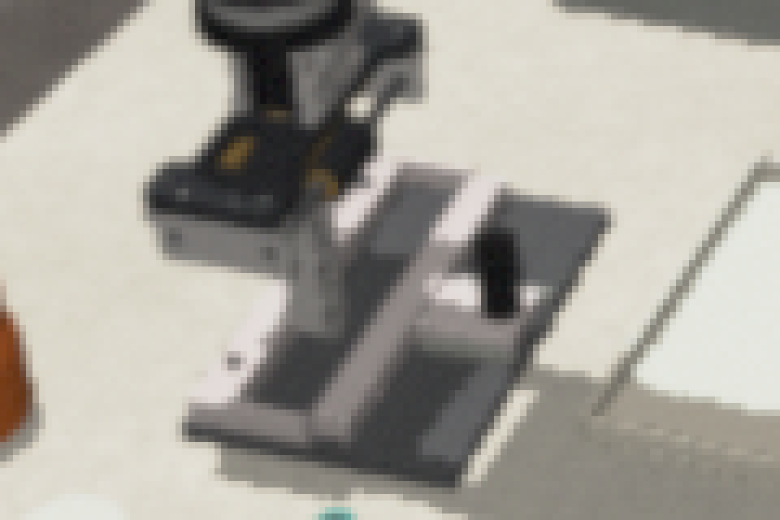

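The fingers are in the gap, on the bed, so tip z = reading + 37.5. The jaw is open. Now I raise slightly and probe both faces.

```bash
python3 -m crank '[[0,0,0,-5,0,0,0],[0,-2,0,-5,0,0,0],[0,-3,0,-5,0,0,0],[0,-4,0,-5,0,0,0],[0,-4,0,-5,0,0,0]]'
python3 -m crank '[[0,10,0,0,0,0,0],[0,18,0,0,0,0,0],[0,21,0,0,0,0,0],[0,24,0,0,0,0,0],[0,24,0,0,0,0,0]]'
```

```text
clock: 10.4
eef_pos: [682.0, 47.8, -23.3]
eef_rot: [-3.142, -0.007, -3.071]
wrist_force: [-28.0, -2.1, 20.8]
finger_gap: 0.2
finger_force: 13.9
clock: 10.9
eef_pos: [661.1, 46.4, -24.0]
eef_rot: [-3.142, 0.001, -3.071]
wrist_force: [2.9, -0.2, 0.1]
finger_gap: 0.7
finger_force: 1.1
```

```bash
python3 -m crank '[[0,1,0,0,0,0,0],[0,2,0,0,0,0,0],[0,2,0,0,0,0,0]]'
python3 -m crank '[[0,1,0,0,0,0,0],[0,2,0,0,0,0,0],[0,2,0,0,0,0,0]]'
```

```text
clock: 11.2
eef_pos: [661.1, 46.4, -23.9]
eef_rot: [-3.141, 0.006, -3.071]
wrist_force: [16.7, 1.5, -8.7]
finger_gap: 0.2
finger_force: 8.3
clock: 11.5
eef_pos: [661.1, 46.3, -23.8]
eef_rot: [-3.141, 0.011, -3.072]
wrist_force: [31.8, 2.7, -17.2]
finger_gap: 0.7
finger_force: 15.6
```

```bash
python3 -m crank '[[20,-4,0,0,0,0,0],[60,-10,0,-50,0,0,0],[60,-10,0,-100,0,0,0],[60,-10,0,-130,0,0,0],[60,-10,0,-130,0,0,0]]'
python3 -c "
from h import *
go(564,398,50,1.66)
im=np.load('pics/avt.npy')[:,:,::-1].astype(np.uint8); hsv=cv2.cvtColor(im,cv2.COLOR_BGR2HSV)
m=cv2.inRange(hsv,(10,110,40),(32,255,255)); n,l,st,ce=cv2.connectedComponentsWithStats(m)
print([(st[i].tolist()) for i in range(1,n) if st[i,4]>25])"
```

```text
clock: 12.0
eef_pos: [668.7, 46.8, 111.1]
eef_rot: [-3.141, 0.008, -3.071]
wrist_force: [0.6, -0.1, -0.2]
finger_gap: 37.0
finger_force: 0.0
t12.0 pos [668.7  46.8 111.1] yaw -3.071 gap 37.0 F [ 0.6 -0.1 -0.2] | shift [ 80.3 357.7  60.3] turn [0.006 0.006 1.552]
[[255, 61, 30, 35, 723], [0, 130, 12, 36, 168], [212, 132, 18, 17, 66], [4, 161, 6, 34, 78], [166, 172, 19, 15, 175], [207, 176, 16, 14, 160], [3, 211, 4, 31, 37], [193, 212, 17, 14, 166], [419, 228, 9, 9, 40], [0, 243, 5, 62, 155], [459, 253, 58, 44, 630]]
```

```bash
python3 -m crank '[[60,80,358,30,0,0,1.552],[60,80,358,30,0,0,1.552],[60,80,358,30,0,0,1.552],[60,80,358,30,0,0,1.552],[60,80,358,30,0,0,1.552],[60,80,358,30,0,0,1.552],[60,80,358,30,0,0,1.552],[60,80,358,30,0,0,1.552],[60,80,358,30,0,0,1.552],[60,80,358,30,0,0,1.552]]'
python3 -m crank '[[60,0,0,0,0,0,0.09],[60,0,0,0,0,0,0.09],[60,0,0,0,0,0,0.09]]'
python3 -c "
from h import *
go(564,398,-8,1.66)
im,d=shot('top'); cv2.imwrite('pics/t5.png',im[:,:,::-1])"
```

```text
clock: 13.0
eef_pos: [560.6, 399.0, 73.9]
eef_rot: [-3.139, 0.001, 1.73]
wrist_force: [0.1, -0.2, -0.5]
finger_gap: 56.2
finger_force: 0.0
clock: 13.3
eef_pos: [561.4, 398.1, 74.8]
eef_rot: [-3.14, 0.001, 1.647]
wrist_force: [0.6, 0.2, 0.4]
finger_gap: 56.2
finger_force: 0.0
t13.3 pos [561.4 398.1  74.8] yaw 1.647 gap 56.2 F [0.6 0.2 0.4] | shift [-0.3  2.7 82.8] turn [-0.001  0.001 -0.013]
```

```bash
python3 -m crank '[[60,0,3,40,0,0,-0.013],[60,0,3,70,0,0,-0.013],[60,0,3,84,0,0,-0.013],[60,0,3,84,0,0,-0.013],[60,0,3,84,0,0,-0.013]]'
python3 -m crank '[[5,0,0,0,0,0,0],[5,0,0,0,0,0,0],[5,0,0,0,0,0,0],[5,0,0,0,0,0,0],[5,0,0,0,0,0,0],[5,0,0,0,0,0,0],[5,0,0,0,0,0,0]]' 25
python3 -c "
from h import *
go(677.3,-35.7,100,1.641)"
```

```text
clock: 13.85
eef_pos: [565.3, 398.9, -7.0]
eef_rot: [3.14, -0.001, 1.658]
wrist_force: [-0.3, 0.4, 0.7]
finger_gap: 56.6
finger_force: 0.0
clock: 14.55
eef_pos: [564.7, 398.5, -8.2]
eef_rot: [3.142, -0.0, 1.658]
wrist_force: [-0.1, -0.9, 1.5]
finger_gap: 19.4
finger_force: 25.0
t14.6 pos [564.7 398.5  -8.2] yaw 1.658 gap 19.4 F [-0.1 -0.9  1.5] | shift [-442.4   74.5 -108.2] turn [ 0.    -0.     0.017]
```

```bash
python3 -m crank '[[5,0,0,-50,0,0,0],[5,0,0,-108,0,0,0],[5,-442,74,-108,0,0,-0.017],[5,-442,74,-108,0,0,0.017],[5,-442,74,-108,0,0,0.017],[5,-442,74,-108,0,0,0.017],[5,-442,74,-108,0,0,0.017],[5,-442,74,-108,0,0,0.017],[5,-442,74,-108,0,0,0.017],[5,-442,74,-108,0,0,0.017]]'
python3 -m crank '[[5,-66,8,0,0,0,0],[5,-66,8,0,0,0,0],[5,-66,8,0,0,0,0],[5,-66,8,0,0,0,0]]'
python3 -c "
from h import *
go(677.3,-35.7,3,1.641)"
```

```text
clock: 15.55
eef_pos: [664.6, 9.2, 98.6]
eef_rot: [-3.141, -0.0, 1.641]
wrist_force: [-0.3, 0.9, -2.0]
finger_gap: 19.3
finger_force: 25.0
clock: 15.95
eef_pos: [677.0, -53.3, 98.4]
eef_rot: [-3.141, -0.0, 1.641]
wrist_force: [0.1, 0.9, -1.7]
finger_gap: 19.7
finger_force: 25.0
t15.9 pos [677.  -53.3  98.4] yaw 1.641 gap 19.7 F [ 0.1  0.9 -1.7] | shift [17.5  1.6 95.4] turn [-0.001 -0.    -0.   ]
```

```bash
python3 -m crank '[[5,17.5,1.5,0,0,0,0],[5,17.5,1.5,40,0,0,0],[5,17.5,1.5,75,0,0,0],[5,17.5,1.5,80,0,0,0],[5,17.5,1.5,80,0,0,0]]'
python3 -m crank '[[5,0,0,3,0,0,0],[5,0,0,6,0,0,0],[5,0,0,9,0,0,0],[5,0,0,9,0,0,0]]'
python3 -c "
from h import *
go(677.3,-35.7,2,1.641)"
```

```text
clock: 16.45
eef_pos: [677.4, -34.7, 19.0]
eef_rot: [-3.141, -0.0, 1.642]
wrist_force: [-0.8, -0.1, -1.5]
finger_gap: 19.6
finger_force: 25.0
clock: 16.85
eef_pos: [677.4, -36.5, 9.8]
eef_rot: [-3.141, -0.0, 1.64]
wrist_force: [0.0, 0.5, -2.0]
finger_gap: 19.6
finger_force: 25.0
t16.9 pos [677.4 -36.5   9.8] yaw 1.640 gap 19.6 F [ 0.   0.5 -2. ] | shift [ 0.8 -0.1  7.8] turn [-0.    -0.    -0.001]
```

```bash
python3 -m crank '[[5,0,0,4,0,0,0],[5,0,0,7,0,0,0],[5,0,0,8.5,0,0,0],[5,0,0,8.5,0,0,0]]'
python3 -m crank '[[60,0,0,0,0,0,0],[60,0,0,0,0,0,0],[60,0,0,0,0,0,0],[60,0,0,-50,0,0,0],[60,0,0,-90,0,0,0],[60,0,0,-90,0,0,0]]'
python3 -c "
from h import *
go(557,298.5,80,1.22)"
```

```text
clock: 17.25
eef_pos: [677.5, -36.5, 1.7]
eef_rot: [-3.141, 0.0, 1.64]
wrist_force: [-3.3, -0.2, 4.0]
finger_gap: 19.6
finger_force: 25.0
clock: 17.85
eef_pos: [680.3, -36.7, 98.0]
eef_rot: [3.132, 0.002, 1.641]
wrist_force: [0.9, 0.1, -0.0]
finger_gap: 56.0
finger_force: 0.0
t17.9 pos [680.3 -36.7  98. ] yaw 1.641 gap 56.0 F [ 0.9  0.1 -0. ] | shift [343.  -99.8  16.4] turn [ 0.01  -0.     0.421]
```

```bash
cat > find.py <<'E'
from h import *
p,_=shot('top'); hsv=cv2.cvtColor(p,cv2.COLOR_RGB2HSV)
m=cv2.inRange(hsv,(10,110,40),(32,255,255)); m=cv2.morphologyEx(m,cv2.MORPH_CLOSE,np.ones((3,3)))
n,l,st,ce=cv2.connectedComponentsWithStats(m)
print([(ce[i].round(1).tolist(),int(st[i,4])) for i in range(1,n) if 50<st[i,4]<600])
E
python3 find.py
python3 -m crank '[[60,342,-97,17,0,0,0.421],[60,342,-97,17,0,0,0.421],[60,342,-97,17,0,0,0.421],[60,342,-97,17,0,0,0.421],[60,342,-97,17,0,0,0.421],[60,342,-97,17,0,0,0.421],[60,342,-97,17,0,0,0.421],[60,342,-97,17,0,0,0.421],[60,342,-97,17,0,0,0.421],[60,342,-97,17,0,0,0.421]]'
python3 -c "
from h import *
go(557,298.5,-8.5,1.22)"
```

```text
[([347.8, 86.2], 71), ([370.9, 89.1], 65), ([337.5, 111.9], 66), ([350.6, 137.7], 80), ([4.2, 141.2], 200), ([223.6, 143.2], 76), ([319.7, 156.4], 217), ([376.6, 150.9], 138), ([7.2, 182.3], 107), ([380.8, 183.3], 202), ([339.6, 180.6], 51), ([214.9, 182.5], 161), ([303.6, 214.7], 60), ([384.8, 210.1], 54), ([2.1, 265.0], 231), ([190.9, 224.0], 175), ([385.6, 224.0], 52), ([296.6, 245.9], 58), ([294.8, 268.5], 138), ([386.9, 276.2], 66), ([291.9, 295.6], 95), ([299.1, 305.5], 67), ([381.8, 309.0], 138), ([287.8, 328.5], 107), ([269.1, 352.2], 227), ([189.4, 358.7], 119)]
clock: 18.9
eef_pos: [557.0, 296.9, 73.5]
eef_rot: [-3.141, 0.001, 1.219]
wrist_force: [0.9, -0.0, 0.2]
finger_gap: 56.4
finger_force: 0.0
t18.9 pos [557.  296.9  73.5] yaw 1.219 gap 56.4 F [ 0.9 -0.   0.2] | shift [ 1.6 -0.5 82. ] turn [-0.001  0.001 -0.001]
```

C was knocked: it went from px (202,218) to (191,224). B is unchanged, so I continue with B and re-measure C afterwards.

```bash
python3 -m crank '[[60,1.5,-0.5,40,0,0,0],[60,1.5,-0.5,70,0,0,0],[60,1.5,-0.5,82,0,0,0],[60,1.5,-0.5,82,0,0,0],[60,1.5,-0.5,82,0,0,0]]'
python3 -m crank '[[5,0,0,0,0,0,0],[5,0,0,0,0,0,0],[5,0,0,0,0,0,0],[5,0,0,0,0,0,0],[5,0,0,0,0,0,0],[5,0,0,0,0,0,0],[5,0,0,0,0,0,0]]' 25
python3 -c "
from h import *
go(673.65,17.2,100,1.641)"
```

```text
clock: 19.4
eef_pos: [558.0, 299.2, -6.4]
eef_rot: [3.14, -0.001, 1.219]
wrist_force: [0.1, -0.5, 1.3]
finger_gap: 56.5
finger_force: 0.0
clock: 20.1
eef_pos: [556.9, 299.6, -7.6]
eef_rot: [-3.141, -0.0, 1.22]
wrist_force: [-1.0, 0.4, 1.1]
finger_gap: 19.5
finger_force: 25.0
t20.1 pos [556.9 299.6  -7.6] yaw 1.220 gap 19.5 F [-1.   0.4  1.1] | shift [-225.   206.8 -107.6] turn [-0.    -0.    -0.421]
```

```bash
python3 -m crank '[[5,0,0,-50,0,0,0],[5,0,0,-105,0,0,0],[5,-225,207,-105,0,0,-0.421],[5,-225,207,-105,0,0,-0.421],[5,-225,207,-105,0,0,-0.421],[5,-225,207,-105,0,0,-0.421],[5,-225,207,-105,0,0,-0.421],[5,-225,207,-105,0,0,-0.421],[5,-225,207,-105,0,0,-0.421],[5,-225,207,-105,0,0,-0.421]]'
python3 -m crank '[[5,0,0,0,0,0,0],[5,0,0,0,0,0,0]]'
python3 -c "
from h import *
go(673.65,17.2,18,1.641)"
```

```text
clock: 21.1
eef_pos: [673.9, 15.4, 96.5]
eef_rot: [-3.141, -0.0, 1.638]
wrist_force: [0.4, 0.9, -2.6]
finger_gap: 19.3
finger_force: 25.0
clock: 21.3
eef_pos: [673.5, 18.8, 97.2]
eef_rot: [-3.141, -0.0, 1.642]
wrist_force: [-0.1, -0.4, -3.1]
finger_gap: 19.4
finger_force: 25.0
t21.3 pos [673.5  18.8  97.2] yaw 1.642 gap 19.4 F [-0.1 -0.4 -3.1] | shift [-1.6  0.1 79.2] turn [-0.    -0.     0.001]
```

```bash
python3 -m crank '[[5,-1.5,0,40,0,0,0],[5,-1.5,0,75,0,0,0],[5,-1.5,0,79,0,0,0],[5,-1.5,0,83,0,0,0],[5,-1.5,0,87,0,0,0],[5,-1.5,0,87,0,0,0]]'
python3 -m crank '[[5,0,0,4,0,0,0],[5,0,0,7,0,0,0],[5,0,0,9,0,0,0],[5,0,0,9,0,0,0]]'
```

```text
clock: 21.9
eef_pos: [674.4, 15.8, 11.4]
eef_rot: [3.14, 0.0, 1.641]
wrist_force: [0.2, 0.4, -2.0]
finger_gap: 19.4
finger_force: 25.0
clock: 22.3
eef_pos: [674.2, 15.5, 2.3]
eef_rot: [3.141, 0.0, 1.641]
wrist_force: [-5.0, -0.0, 6.1]
finger_gap: 19.8
finger_force: 25.0
```

```bash
python3 -m crank '[[60,0,0,0,0,0,0],[60,0,0,0,0,0,0],[60,0,0,0,0,0,0],[60,0,0,-50,0,0,0],[60,0,0,-90,0,0,0],[60,0,0,-90,0,0,0]]'
sed -i 's/and 150<ce\[i,0\]<260/and 170<ce[i,0]<210 and 205<ce[i,1]<240/; s/hex1/hex2/' hexa.py; python3 hexa.py; python3 find.py
python3 - <<'E'
from h import *
im=np.load('pics/avt.npy').astype(np.float32)
# bore: low-saturation spot on stem top
t=im[212:238,178:204]; print(0)
E
```

```text
clock: 22.9
eef_pos: [676.8, 15.5, 97.9]
eef_rot: [3.132, 0.001, 1.641]
wrist_force: [0.9, -1.0, 1.3]
finger_gap: 56.2
finger_force: 0.0
[190.9 224. ] right flat normal img angle mod60 12.1 deg, coherence 0.34
[190.9 224. ] all flat normal img angle mod60 11.5 deg, coherence 0.29
[190.9 224. ] notleft flat normal img angle mod60 13.7 deg, coherence 0.38
[([308.3, 88.9], 93), ([299.9, 117.2], 54), ([5.5, 155.7], 302), ([313.4, 135.3], 118), ([223.6, 143.1], 77), ([340.1, 141.8], 51), ([290.5, 168.5], 322), ([348.2, 155.4], 66), ([304.2, 166.8], 51), ([314.0, 177.3], 159), ([353.1, 194.0], 156), ([274.6, 222.9], 150), ([358.3, 216.6], 65), ([2.0, 268.0], 229), ([190.9, 224.0], 178), ([269.0, 270.0], 145), ([291.0, 269.5], 65), ([355.8, 288.1], 154), ([271.5, 307.9], 282), ([361.1, 314.9], 79), ([349.9, 322.2], 52), ([305.8, 371.3], 80)]
0
```

View pics/hex2.png

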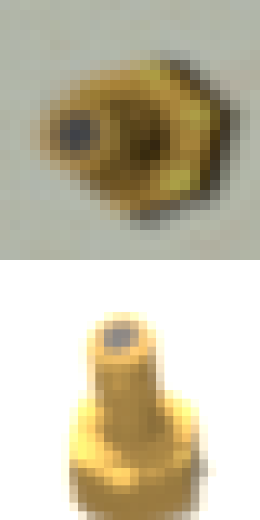

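```bash
python3 -c "
from h import *
X=ray('top',(184.2,223.7),62)[0]; print(X)
go(X[0]+.5,X[1]+1,75,1.868)"
```

```text
[447.4707673  356.45348014  62.        ]
t23.8 pos [674.   15.6  91.3] yaw 1.641 gap 56.5 F [ 0.3 -0.4  0.7] | shift [ 356.8 -201.7   16.3] turn [ 0.     0.    -0.227]
```

```bash
python3 -m crank '[[60,357,-202,16,0,0,-0.227],[60,357,-202,16,0,0,-0.227],[60,357,-202,16,0,0,-0.227],[60,357,-202,16,0,0,-0.227],[60,357,-202,16,0,0,-0.227],[60,357,-202,16,0,0,-0.227],[60,357,-202,16,0,0,-0.227],[60,357,-202,16,0,0,-0.227],[60,357,-202,16,0,0,-0.227],[60,357,-202,16,0,0,-0.227]]'
python3 -m crank '[[60,0,0,0,0,0,0]]'
python3 -c "
from h import *
go(448,357.5,-8.5,1.868)"
```

```text
clock: 24.75
eef_pos: [446.8, 358.7, 75.3]
eef_rot: [3.141, 0.0, 1.87]
wrist_force: [0.6, -0.4, -0.5]
finger_gap: 56.7
finger_force: 0.0
clock: 24.85
eef_pos: [448.2, 356.8, 75.3]
eef_rot: [3.141, 0.0, 1.867]
wrist_force: [-0.3, 0.1, -0.5]
finger_gap: 56.4
finger_force: 0.0
t24.9 pos [448.2 356.8  75.3] yaw 1.867 gap 56.4 F [-0.3  0.1 -0.5] | shift [ 0.7 -0.  83.8] turn [ 0.     0.    -0.001]
```

```bash
python3 -m crank '[[60,0,0,40,0,0,0],[60,0,0,70,0,0,0],[60,0,0,83.5,0,0,0],[60,0,0,83.5,0,0,0],[60,0,0,83.5,0,0,0]]'
python3 -m crank '[[5,0,0,0,0,0,0],[5,0,0,0,0,0,0],[5,0,0,0,0,0,0],[5,0,0,0,0,0,0],[5,0,0,0,0,0,0],[5,0,0,0,0,0,0],[5,0,0,0,0,0,0]]' 25
python3 -c "
from h import *
go(669.95,70,100,1.641)"
```

```text
clock: 25.35
eef_pos: [448.7, 357.4, -7.0]
eef_rot: [3.14, -0.0, 1.867]
wrist_force: [-0.0, 0.3, 0.4]
finger_gap: 56.3
finger_force: 0.0
clock: 26.05
eef_pos: [447.6, 357.6, -8.1]
eef_rot: [-3.142, 0.0, 1.868]
wrist_force: [-1.4, -0.1, 1.7]
finger_gap: 19.6
finger_force: 25.0
t26.1 pos [447.6 357.6  -8.1] yaw 1.868 gap 19.6 F [-1.4 -0.1  1.7] | shift [-340.1  128.5 -108.1] turn [-0.     0.     0.227]
```

```bash
python3 -m crank '[[5,0,0,-50,0,0,0],[5,0,0,-105,0,0,0],[5,-340,128.5,-105,0,0,0.227],[5,-340,128.5,-105,0,0,0.227],[5,-340,128.5,-105,0,0,0.227],[5,-340,128.5,-105,0,0,0.227],[5,-340,128.5,-105,0,0,0.227],[5,-340,128.5,-105,0,0,0.227],[5,-340,128.5,-105,0,0,0.227],[5,-340,128.5,-105,0,0,0.227]]'
python3 -m crank '[[5,0,0,0,0,0,0],[5,0,0,0,0,0,0]]'
python3 -c "
from h import *
go(669.95,70,11,1.641)"
```

```text
clock: 27.05
eef_pos: [671.6, 65.6, 95.9]
eef_rot: [-3.141, 0.001, 1.637]
wrist_force: [0.4, 0.9, -2.0]
finger_gap: 19.5
finger_force: 25.0
clock: 27.25
eef_pos: [669.3, 70.7, 96.2]
eef_rot: [-3.14, -0.0, 1.641]
wrist_force: [0.1, -0.3, -2.1]
finger_gap: 19.6
finger_force: 25.0
t27.2 pos [669.3  70.7  96.2] yaw 1.641 gap 19.6 F [ 0.1 -0.3 -2.1] | shift [-0.8  0.7 85.2] turn [-0.001 -0.    -0.   ]
```

```bash
python3 -m crank '[[5,0,0.5,40,0,0,0],[5,0,0.5,75,0,0,0],[5,0,0.5,79,0,0,0],[5,0,0.5,83,0,0,0],[5,0,0.5,86,0,0,0],[5,0,0.5,86,0,0,0]]'
python3 -m crank '[[5,0,0,4,0,0,0],[5,0,0,7,0,0,0],[5,0,0,9,0,0,0],[5,0,0,9,0,0,0]]'
```

```text
clock: 27.85
eef_pos: [670.7, 70.5, 12.0]
eef_rot: [3.14, 0.0, 1.641]
wrist_force: [0.4, 0.2, -1.9]
finger_gap: 19.9
finger_force: 25.0
clock: 28.25
eef_pos: [670.5, 70.0, 1.9]
eef_rot: [3.142, -0.0, 1.64]
wrist_force: [0.2, -0.1, -3.0]
finger_gap: 19.2
finger_force: 25.0
```

```bash
python3 -m crank '[[5,0,0,1,0,0,0],[60,0,0,1,0,0,0],[60,0,0,1,0,0,0],[60,0,0,1,0,0,0],[60,0,0,-50,0,0,0],[60,0,0,-90,0,0,0],[60,0,0,-90,0,0,0],[60,0,0,-90,0,0,0]]'
python3 -c "
from h import *
go(595.8,11.6,-7,1.641)
D=[shot('top') for _ in range(1)]
im=D[0][0]; cv2.imwrite('pics/t6.png',im[:,:,::-1])"
```

```text
clock: 29.05
eef_pos: [670.7, 70.1, 92.4]
eef_rot: [3.14, 0.0, 1.641]
wrist_force: [0.5, 0.9, -0.9]
finger_gap: 56.3
finger_force: 0.0
t29.1 pos [670.7  70.1  92.4] yaw 1.641 gap 56.3 F [ 0.5  0.9 -0.9] | shift [-53.1 -78.9  99.3] turn [ 0.001  0.    -0.   ]
```

```bash
python3 -m crank '[[60,-53,-79,0,0,0,0],[60,-53,-79,0,0,0,0],[60,-53,-79,0,0,0,0],[60,-53,-79,0,0,0,0]]'
python3 -c "
from h import *
go(595.8,11.6,-7,1.641)
p,_=shot('side'); cv2.imwrite('pics/s5.png',cv2.resize(p[140:240,200:350],(780,520),interpolation=3)[:,:,::-1])"
```

```text
clock: 29.5
eef_pos: [594.8, 11.3, 91.0]
eef_rot: [-3.14, -0.0, 1.64]
wrist_force: [-0.0, 0.6, -0.2]
finger_gap: 56.3
finger_force: 0.0
t29.5 pos [594.8  11.3  91. ] yaw 1.640 gap 56.3 F [-0.   0.6 -0.2] | shift [ 0.2  1.2 98. ] turn [-0.001 -0.    -0.001]
```

View pics/s5.png

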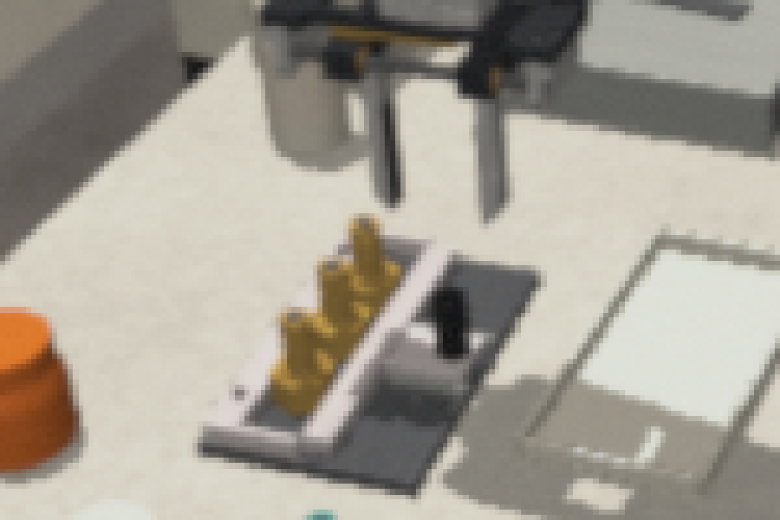

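All three adapters stand upright in the gap, at crop (295,360), (335,310) and (368,260). The jaw is open with the post at (452,320). Next I grip the post and push it shut.

```bash
python3 -m crank '[[60,0,1,45,0,0,0],[60,0,1,80,0,0,0],[60,0,1,97,0,0,0],[60,0,1,97,0,0,0],[60,0,1,97,0,0,0]]'
python3 -m crank '[[10,0,0,0,0,0,0],[10,0,0,0,0,0,0],[10,0,0,0,0,0,0],[10,0,0,0,0,0,0],[10,0,0,0,0,0,0],[10,0,0,0,0,0,0]]' 30
python3 -m crank '[[10,0,1.5,0,0,0,0],[10,0,3,0,0,0,0],[10,0,4.5,0,0,0,0],[10,0,6,0,0,0,0],[10,0,6,0,0,0,0]]'
```

```text
clock: 30.05
eef_pos: [597.0, 12.3, -5.0]
eef_rot: [3.141, -0.0, 1.641]
wrist_force: [0.3, -0.0, 0.2]
finger_gap: 56.7
finger_force: 0.0
clock: 30.65
eef_pos: [596.4, 11.7, -4.9]
eef_rot: [3.141, 0.0, 1.64]
wrist_force: [-1.0, -1.2, 3.2]
finger_gap: 21.3
finger_force: 30.0
clock: 31.15
eef_pos: [599.7, 12.0, -5.0]
eef_rot: [-3.135, -0.0, 1.641]
wrist_force: [-23.2, -1.2, 18.4]
finger_gap: 21.6
finger_force: 30.0
```

```bash
python3 -m crank '[[10,0,1.5,0,0,0,0],[10,0,3,0,0,0,0],[10,0,3,0,0,0,0],[10,0,3,0,0,0,0]]' 45
```

```text
clock: 31.55
eef_pos: [599.4, 12.0, -5.2]
eef_rot: [-3.127, -0.0, 1.641]
wrist_force: [-46.6, -3.2, 33.3]
finger_gap: 21.3
finger_force: 45.1
```

```bash
python3 -m crank '[[10,0,-4,0,0,0,0],[10,0,-6,0,0,0,0],[60,0,-6,0,0,0,0],[60,0,-6,0,0,0,0],[60,0,-6,0,0,0,0],[60,0,-6,-50,0,0,0],[60,0,-6,-100,0,0,0],[60,80,-206,-110,0,0,0],[60,80,-206,-110,0,0,0],[60,80,-206,-110,0,0,0]]'
python3 -m crank '[[60,0,-80,0,0,0,0],[60,0,-80,0,0,0,0],[60,0,-80,0,0,0,0]]'
python3 -c "
from h import *
np.set_printoptions(precision=1,suppress=True)
go(480,-430,60,1.641)
F=[shot('top') for _ in range(8)]
p=np.mean([f[0].astype(float) for f in F],0); d=np.median([f[1] for f in F],0)
c=optics.calibration('top');K,R,t=[np.array(c[k]) for k in('camera_matrix','R','t')]
xs=[]
for v in range(150,168):
  X=R.T@(np.linalg.inv(K)@np.array([324,v,1.])*d[v,324]-t); xs.append((v,X[0].round(1),X[2].round(0)))
print([ (int(a),float(b),float(e)) for a,b,e in xs])
cv2.imwrite('pics/t7.png',np.clip(cv2.resize(p[115:185,270:380],(770,490),interpolation=3)[:,:,::-1]*1.5,0,255).astype(np.uint8))
"
```

```text
clock: 32.55
eef_pos: [454.9, 58.1, 101.8]
eef_rot: [3.141, -0.0, 1.64]
wrist_force: [1.0, -0.1, 0.6]
finger_gap: 56.4
finger_force: 0.0
clock: 32.85
eef_pos: [374.5, 52.3, 102.0]
eef_rot: [3.141, 0.0, 1.641]
wrist_force: [1.2, -0.8, 0.5]
finger_gap: 56.1
finger_force: 0.0
t32.9 pos [374.5  52.3 102. ] yaw 1.641 gap 56.1 F [ 1.2 -0.8  0.5] | shift [-488.5   71.4   42.1] turn [0. 0. 0.]
[(150, 642.6, 23.0), (151, 639.7, 24.0), (152, 637.8, 20.0), (153, 635.2, 20.0), (154, 632.4, 21.0), (155, 630.0, 19.0), (156, 627.2, 20.0), (157, 624.6, 20.0), (158, 621.8, 21.0), (159, 619.3, 20.0), (160, 608.3, 66.0), (161, 605.8, 66.0), (162, 603.2, 66.0), (163, 600.8, 66.0), (164, 598.3, 65.0), (165, 595.9, 65.0), (166, 593.2, 65.0), (167, 590.8, 65.0)]
```

View pics/t7.png

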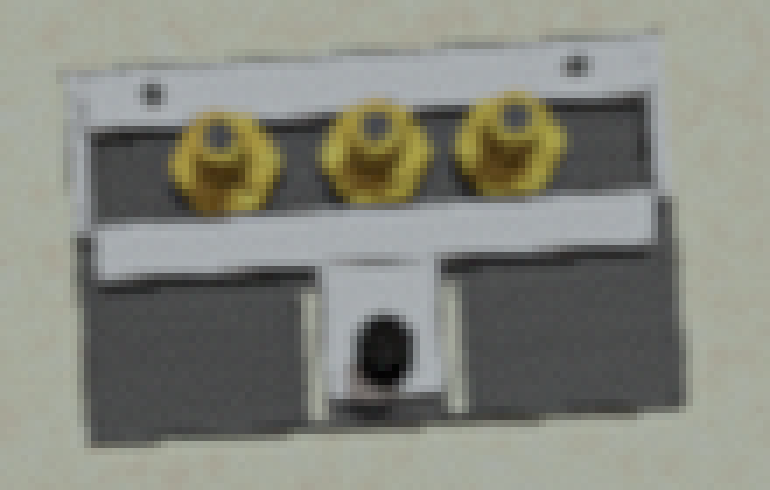

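The adapters' flats lie against both jaws, at crop (225,160), (378,150) and (512,145), and the gap measures about 36 mm, so they are clamped. The fork is out of reach at radius 817 mm. I'll take the handle by its edges near x≈590, drag it out, then regrip the overhang.

```bash
python3 -c "
from h import *
go(588,-422,90,-0.097)"
python3 -m crank '[[60,-490,180,10,0,0,1.738],[60,-490,180,10,0,0,1.738],[60,-490,180,10,0,0,1.738],[60,-490,180,10,0,0,1.738],[60,-490,180,10,0,0,1.738],[60,-490,180,10,0,0,1.738],[60,-490,180,10,0,0,1.738],[60,-490,180,10,0,0,1.738],[60,-490,180,10,0,0,1.738],[60,-490,180,10,0,0,1.738]]'
python3 -c "
from h import *
go(588,-422,90,-0.097)"
```

```text
t33.2 pos [377.2  52.2 101.5] yaw 1.640 gap 56.5 F [ 0.5  1.  -0.7] | shift [-487.7  177.3   11.4] turn [-1.000e-03  1.000e-03  1.737e+00]
clock: 34.25
eef_pos: [582.0, -405.9, 91.4]
eef_rot: [-3.141, 0.0, 0.134]
wrist_force: [-0.0, 0.7, 0.4]
finger_gap: 56.4
finger_force: 0.0
t34.2 pos [ 582.  -405.9   91.4] yaw 0.134 gap 56.4 F [-0.   0.7  0.4] | shift [ 3.8 16.8  1.4] turn [-0.     0.     0.231]
```

```bash
python3 -m crank '[[60,3,17,0,0,0,0.231],[60,3,17,0,0,0,0.231],[60,3,17,40,0,0,0.231],[60,3,17,66,0,0,0.231],[60,3,17,66,0,0,0.231]]'
python3 -m crank '[[60,0,0,4,0,0,0],[60,0,0,7,0,0,0],[60,0,0,9,0,0,0],[60,0,0,9,0,0,0]]'
python3 -c "
from h import *
go(588,-422,13.5,-0.097)"
```

```text
clock: 34.75
eef_pos: [585.0, -418.9, 21.0]
eef_rot: [-3.137, 0.007, -0.091]
wrist_force: [-0.1, -0.3, -0.2]
finger_gap: 56.4
finger_force: 0.0
clock: 35.15
eef_pos: [587.1, -420.5, 17.9]
eef_rot: [3.141, -0.001, -0.09]
wrist_force: [0.3, -0.3, 0.1]
finger_gap: 56.6
finger_force: 0.0
t35.1 pos [ 587.1 -420.5   17.9] yaw -0.090 gap 56.6 F [ 0.3 -0.3  0.1] | shift [1.1 1.4 4.4] turn [ 0.001 -0.001  0.007]
```

```bash
python3 -m crank '[[60,0,1.5,2,0,0,0],[60,0,1.5,3,0,0,0],[60,0,1.5,4,0,0,0],[60,0,1.5,4,0,0,0]]'
python3 -m crank '[[60,0,0,1,0,0,0],[60,0,0,1,0,0,0]]'
python3 -m crank '[[60,0,0,1,0,0,0],[60,0,0,1,0,0,0]]'
```

```text
clock: 35.55
eef_pos: [586.7, -421.7, 13.0]
eef_rot: [-3.141, 0.0, -0.09]
wrist_force: [0.4, -0.7, 0.6]
finger_gap: 56.3
finger_force: 0.0
clock: 35.75
eef_pos: [586.8, -421.9, 12.6]
eef_rot: [3.141, -0.0, -0.09]
wrist_force: [0.1, -0.4, 3.7]
finger_gap: 56.3
finger_force: 1.5
clock: 35.95
eef_pos: [587.0, -422.0, 12.5]
eef_rot: [3.141, -0.001, -0.09]
wrist_force: [-2.1, 2.5, 10.2]
finger_gap: 56.6
finger_force: 5.0
```

```bash
python3 -m crank '[[60,0,0,-1.5,0,0,0],[5,0,0,-1.5,0,0,0],[5,0,0,-1.5,0,0,0],[5,0,0,-1.5,0,0,0],[5,0,0,-1.5,0,0,0],[5,0,0,-1.5,0,0,0],[5,0,0,-1.5,0,0,0]]' 20
python3 -c "
from h import *
go(474,-410,13.5,-0.097)"
```

```text
clock: 36.65
eef_pos: [586.7, -421.8, 12.6]
eef_rot: [3.142, 0.0, -0.09]
wrist_force: [0.7, 0.4, 0.9]
finger_gap: 25.7
finger_force: 20.2
t36.6 pos [ 586.7 -421.8   12.6] yaw -0.090 gap 25.7 F [0.7 0.4 0.9] | shift [-113.3   -1.6   -0.9] turn [0.    0.    0.007]
```

```bash
python3 -m crank '[[5,-8,0,0,0,0,0],[5,-20,0,0,0,0,0],[5,-34,0,0,0,0,0],[5,-48,0,0,0,0,0],[5,-62,0,0,0,0,0],[5,-76,0,0,0,0,0],[5,-90,0,0,0,0,0],[5,-104,0,0,0,0,0],[5,-112,0,0,0,0,0],[5,-112,0,0,0,0,0]]'
python3 -m crank '[[60,0,0,0,0,0,0],[60,0,0,0,0,0,0],[60,0,0,0,0,0,0],[60,0,0,0,0,0,0],[60,0,0,-60,0,0,0],[60,0,0,-80,0,0,0],[60,-50,100,-80,0,0,0],[60,-50,100,-80,0,0,0],[60,-50,100,-80,0,0,0]]'
python3 -c "
from h import *
np.set_printoptions(precision=1,suppress=True)
go(474,-410,13.5,-0.097)
p,_=shot('top'); cv2.imwrite('pics/t8.png',cv2.convertScaleAbs(cv2.resize(p[100:260,420:540],(450,600),interpolation=3)[:,:,::-1],alpha=1.5))
"
```

```text
clock: 37.65
eef_pos: [474.2, -411.6, 12.7]
eef_rot: [-3.141, 0.0, -0.091]
wrist_force: [-0.4, -0.8, -0.5]
finger_gap: 25.3
finger_force: 20.0
clock: 38.55
eef_pos: [413.7, -510.1, 92.7]
eef_rot: [3.141, 0.0, -0.094]
wrist_force: [0.1, 1.0, -0.7]
finger_gap: 56.2
finger_force: 0.0
t38.5 pos [ 413.7 -510.1   92.7] yaw -0.094 gap 56.2 F [ 0.1  1.  -0.7] | shift [  50.7 -105.3   79.1] turn [0. 0. 0.]
```

View pics/t8.png

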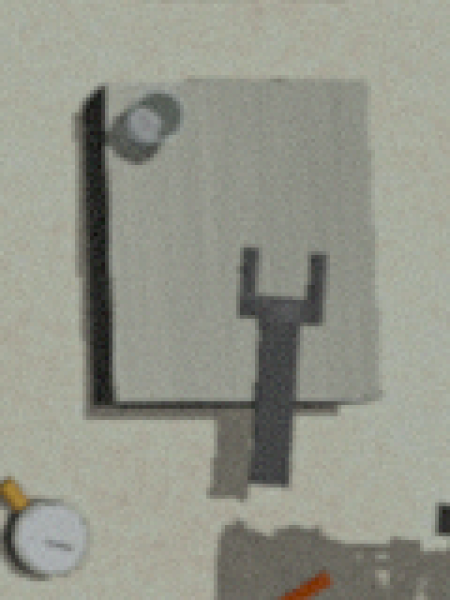

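The handle overhangs by about 55 mm: the end is at crop (270,485) and the edge at y≈403. The beaker and gauge are untouched. Now I grip the overhang.

```bash
python3 -c "
from h import *
go(470,-411.2,8.5,-0.094)"
python3 -m crank '[[60,47,-104,0,0,0,0],[60,47,-104,0,0,0,0],[60,47,-104,0,0,0,0],[60,47,-104,40,0,0,0],[60,47,-104,70,0,0,0],[60,47,-104,84,0,0,0],[60,47,-104,84,0,0,0],[60,47,-104,84,0,0,0]]'
python3 -m crank '[[5,0,0,0,0,0,0],[5,0,0,0,0,0,0],[5,0,0,0,0,0,0],[5,0,0,0,0,0,0],[5,0,0,0,0,0,0],[5,0,0,0,0,0,0]]' 60
```

```text
t38.6 pos [ 413.9 -509.7   92.4] yaw -0.094 gap 56.7 F [ 0.5 -1.1 -0.1] | shift [  46.6 -103.4   83.8] turn [ 0.  0. -0.]
clock: 39.4
eef_pos: [473.1, -407.9, 9.9]
eef_rot: [3.141, -0.001, -0.09]
wrist_force: [0.0, -0.0, 0.7]
finger_gap: 56.5
finger_force: 0.0
clock: 40.0
eef_pos: [472.7, -407.5, 8.9]
eef_rot: [3.141, -0.0, -0.09]
wrist_force: [0.3, 0.4, 2.4]
finger_gap: 23.9
finger_force: 59.7
```

```bash
python3 -m crank '[[5,0,0,-10,0,0,0],[5,0,0,-25,0,0,0],[5,0,0,-50,0,0,0],[5,0,0,-80,0,0,0],[5,0,0,-80,0,0,0],[5,0,0,-80,0,0,0]]'
python3 -c "
from h import *
go(467,-95,88,1.571)
print(manip.read_state()['moment'])
p,_=shot('side'); cv2.imwrite('pics/s6.png',cv2.resize(p[60:200,300:480],(720,560),interpolation=3)[:,:,::-1])"
```

```text
clock: 40.6
eef_pos: [472.7, -407.6, 89.7]
eef_rot: [3.141, -0.001, -0.09]
wrist_force: [-0.6, -0.5, -0.7]
finger_gap: 24.2
finger_force: 59.7
t40.6 pos [ 472.7 -407.6   89.7] yaw -0.090 gap 24.2 F [-0.6 -0.5 -0.7] | shift [ -33.9 -310.8    1.4] turn [ 0.002 -0.    -1.661]
[0.0417639  0.22011774 0.00533116]
```

View pics/s6.png

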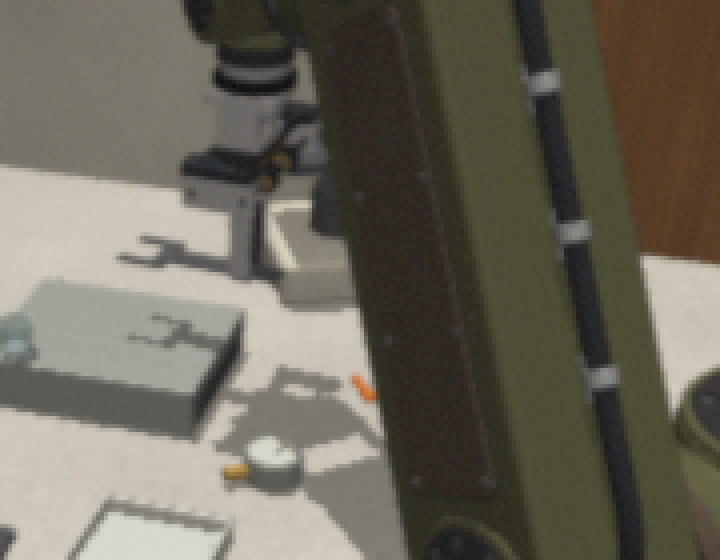

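The spanner is held level, with its fork at crop (140,250) and its shadow on the riser. Carrying it to the tray.

```bash
python3 -m crank '[[5,-34,-311,1,0,0,-1.66],[5,-34,-311,1,0,0,-1.66],[5,-34,-311,1,0,0,-1.66],[5,-34,-311,1,0,0,-1.66],[5,-34,-311,1,0,0,-1.66],[5,-34,-311,1,0,0,-1.66],[5,-34,-311,1,0,0,-1.66],[5,-34,-311,1,0,0,-1.66],[5,-34,-311,1,0,0,-1.66],[5,-34,-311,1,0,0,-1.66]]'
python3 -m crank '[[5,0,0,0,0,0,-0.21],[5,0,0,0,0,0,-0.21],[5,0,0,0,0,0,-0.21],[5,0,0,0,0,0,-0.21]]'
python3 -c "
from h import *
go(467,-95,-20,1.571)
d=shot('side')[1]; p,_=shot('top'); np.save('pics/s7.npy',d); cv2.imwrite('pics/t9.png',p[:,:,::-1])"
```

```text
clock: 41.65
eef_pos: [466.2, -94.2, 86.8]
eef_rot: [-3.14, -0.0, 1.416]
wrist_force: [-0.3, 0.8, -1.2]
finger_gap: 23.9
finger_force: 59.7
clock: 42.05
eef_pos: [466.4, -94.5, 87.1]
eef_rot: [-3.141, -0.0, 1.617]
wrist_force: [-0.5, -0.4, -1.1]
finger_gap: 23.8
finger_force: 59.7
t42.0 pos [466.4 -94.5  87.1] yaw 1.617 gap 23.8 F [-0.5 -0.4 -1.1] | shift [ -0.5   0.7 107.1] turn [-0.001 -0.     0.046]
```

```bash
python3 -m crank '[[5,0,0.5,40,0,0,0.045],[5,0,0.5,80,0,0,0.045],[5,0,0.5,100,0,0,0.045],[5,0,0.5,108,0,0,0.045],[5,0,0.5,112,0,0,0.045],[5,0,0.5,116,0,0,0.045],[5,0,0.5,118,0,0,0.045],[5,0,0.5,118,0,0,0.045],[5,0,0.5,118,0,0,0.045]]'
python3 -m crank '[[15,0,0,0,0,0,0],[45,0,0,0,0,0,0],[45,0,0,0,0,0,0],[45,0,0,0,0,0,0],[45,0,0,-40,0,0,0],[45,0,0,-90,0,0,0],[45,-50,-150,-130,0,0,0],[45,-50,-150,-130,0,0,0],[45,-50,-150,-130,0,0,0],[45,-50,-150,-130,0,0,0]]'
python3 -c "
from h import *
go(467,-95,-20,1.571)
p,_=shot('top'); s,_=shot('side')
a=cv2.resize(p[110:260,270:530],(780,450),interpolation=3)
cv2.imwrite('pics/t10.png',cv2.convertScaleAbs(a[:,:,::-1],alpha=1.5)); cv2.imwrite('pics/s10.png',s[:,:,::-1])"
```

```text
clock: 43.05
eef_pos: [467.6, -94.7, -29.8]
eef_rot: [3.141, 0.0, 1.575]
wrist_force: [0.2, 0.2, -0.9]
finger_gap: 24.1
finger_force: 59.7
clock: 44.05
eef_pos: [315.1, -145.8, 100.6]
eef_rot: [3.14, 0.001, 1.573]
wrist_force: [1.2, 0.3, 0.5]
finger_gap: 42.0
finger_force: 0.0
t44.0 pos [ 315.1 -145.8  100.6] yaw 1.573 gap 42.0 F [1.2 0.3 0.5] | shift [ 50.6 151.9 120.7] turn [0.001 0.001 0.002]
```

View pics/t10.png

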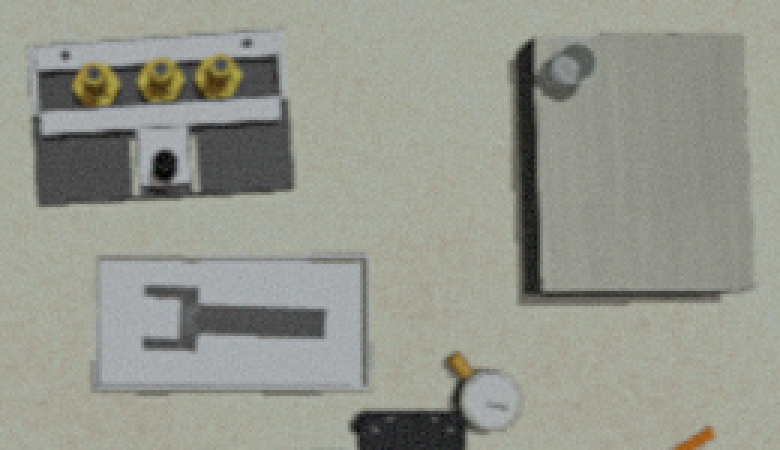

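The spanner lies flat inside the tray, from crop (143,318) to (326,322). The three adapters are clamped in the vise, and the beaker and gauge stand where they were. Handing in.

```bash
python3 -c "
from cell import manip
print(manip.read_state()['qd'].round(3)); print(manip.sign_off())"
```

```text
[ 0.046  0.063 -0.042  0.004 -0.021  0.038]
the job is handed in; nothing more can be done
None
```

I handed the job in at about 44 s with all three brass adapters upright and clamped in the jaws, the spanner flat in the white tray, and the jar, beaker and gauge untouched; sign-off returned no verdict, and one enlarged crop I viewed was 1040 pixels wide, over the 800 limit.

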